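# Find the check weight by heft

## Task

The steel check weight for the balance is inside one of the three identical closed white bottles with grey caps; the other two are empty. Find out which bottle is the heavy one by feeling its weight, and set that bottle down, without dropping it, upright in the middle of the steel tray. Leave the two empty bottles standing upright on the bench outside the tray, and do not disturb the two reagent bottles.

Things in the scene. Friction and masses are not known exactly. Their poses are not given: they have to be found in the camera images.
- left_bottle_mid (a point): Centre of a closed opaque white bottle with a ribbed grey screw cap, one of three exactly alike in a loose row across the bench; this is the leftmost as the robot sees it, largest y. The point is on its axis, 47 mm above its underside. Straight body 46 mm in diameter up to 64 mm, 94 mm tall in all, cap 43 mm in diameter over the top 22 mm
- left_bottle: The same left bottle; origin at the centre of its underside, z up along its axis. It weighs about 75 g if empty, 420 to 530 g if it holds the check weight, which may shift by 2 mm inside
- middle_bottle_mid (a point): Centre of a closed opaque white bottle with a ribbed grey screw cap, one of three exactly alike in a loose row across the bench; this is the one in the middle. The point is on its axis, 47 mm above its underside. Straight body 46 mm in diameter up to 64 mm, 94 mm tall in all, cap 43 mm in diameter over the top 22 mm
- middle_bottle: The same middle bottle; origin at the centre of its underside, z up along its axis. It weighs about 75 g if empty, 420 to 530 g if it holds the check weight, which may shift by 2 mm inside
- right_bottle_mid (a point): Centre of a closed opaque white bottle with a ribbed grey screw cap, one of three exactly alike in a loose row across the bench; this is the rightmost, smallest y. The point is on its axis, 47 mm above its underside. Straight body 46 mm in diameter up to 64 mm, 94 mm tall in all, cap 43 mm in diameter over the top 22 mm
- right_bottle: The same right bottle; origin at the centre of its underside, z up along its axis. It weighs about 75 g if empty, 420 to 530 g if it holds the check weight, which may shift by 2 mm inside
- tray: Small pressed steel tray, fixed to the bench, 94 mm (its x) by 136 mm (its y), rim 20 mm high, open at the top; origin at the centre of its underside, z up. Its flat floor is 3 mm above the bench and about 56 x 100 mm; the walls slope outward from there
- amber_bottle: Bystander: amber reagent bottle with a screw cap, 60 mm in diameter, 98 mm tall, loose; origin at the centre of its underside
- white_bottle: Bystander: white reagent bottle with a rounded shoulder, about 48 mm wide, 93 mm tall, loose; origin at the centre of its underside
There are look-alikes about, which are no part of the job. What is shaped like the right_bottle but purple is not meant.

How it is judged (in metres and radians):
At the end, for the whole second after the job is handed in: The bottle with the weight presses on the tray with over 2 N, within 20 mm (tray x) and 50 mm (tray y) of its centre, underside under 12 mm up. The other two stand on the bench (undersides within 10 mm of it) clear of the tray. All three upright within 0.1 rad and still (under 0.02 m/s) (((contact force between left_bottle and tray above 2 N and x of left_bottle in the frame of tray between -0.02 and 0.02 m and y of left_bottle in the frame of tray between -0.05 and 0.05 m and angle between each of left_bottle, middle_bottle, right_bottle's own z axis and vertical below 0.1 rad and linear speed of each of left_bottle, middle_bottle, right_bottle below 0.02 m/s and height (world z) of each of left_bottle, middle_bottle, right_bottle below 0.012 m and contact force between each of middle_bottle, right_bottle and tray below 0.1 N and height (world z) of each of middle_bottle, right_bottle above -0.01 m) or (contact force between middle_bottle and tray above 2 N and x of middle_bottle in the frame of tray between -0.02 and 0.02 m and y of middle_bottle in the frame of tray between -0.05 and 0.05 m and angle between each of left_bottle, middle_bottle, right_bottle's own z axis and vertical below 0.1 rad and linear speed of each of left_bottle, middle_bottle, right_bottle below 0.02 m/s and height (world z) of left_bottle between -0.01 and 0.012 m and contact force between each of left_bottle, right_bottle and tray below 0.1 N and height (world z) of each of middle_bottle, right_bottle below 0.012 m and height (world z) of right_bottle above -0.01 m) or (contact force between right_bottle and tray above 2 N and x of right_bottle in the frame of tray between -0.02 and 0.02 m and y of right_bottle in the frame of tray between -0.05 and 0.05 m and angle between each of left_bottle, middle_bottle, right_bottle's own z axis and vertical below 0.1 rad and linear speed of each of left_bottle, middle_bottle, right_bottle below 0.02 m/s and height (world z) of left_bottle between -0.01 and 0.012 m and contact force between each of left_bottle, middle_bottle and tray below 0.1 N and height (world z) of middle_bottle between -0.01 and 0.012 m and height (world z) of right_bottle below 0.012 m))); the robot touches nothing.
It fails at once if the amber reagent bottle is pushed more than 30 mm (distance of amber_bottle from where it was at the start of the episode above 0.03 m).
It fails at once if the white reagent bottle is pushed more than 30 mm (distance of white_bottle from where it was at the start of the episode above 0.03 m).
It fails at once if the left bottle is dropped (falls freely more than about 30 mm above the bench) (height (world z) of left_bottle above 0.03 m and linear speed of left_bottle above 0.3 m/s and contact force between each of the arm, the fingers and left_bottle below 0.1 N).
It fails at once if the middle bottle is dropped (falls freely more than about 30 mm above the bench) (height (world z) of middle_bottle above 0.03 m and linear speed of middle_bottle above 0.3 m/s and contact force between each of the arm, the fingers and middle_bottle below 0.1 N).
It fails at once if the right bottle is dropped (falls freely more than about 30 mm above the bench) (height (world z) of right_bottle above 0.03 m and linear speed of right_bottle above 0.3 m/s and contact force between each of the arm, the fingers and right_bottle below 0.1 N).
It also fails if it takes over 72 s, if anything falls off the work surface, if the arm or the gripper's body presses on something with over 40 N, if the wrist force passes 120 N, or if a joint passes its speed limit or range.

## Robot

A 6-joint arm with a two-finger parallel gripper is mounted at the origin on a cart in front of the work surface, level with it; the furniture and walls round the work are solid. World frame = base frame: x ahead of the robot, y to its left, z up, the work surface at z = 0. Lengths are in m, angles in degrees, forces in N, time in s.
With the tool pointing down it reaches from about 0.35 to 0.925 m from the base axis. Payload 6.4 kg.
Tool frame: the origin (TCP) lies midway between the tips of the shut fingers; the grasp point (between the pads) lies arm.pinch_z behind it (arm.pinch_z is the distance from the TCP to the grasp point, in m); z points along the fingers, y is the line along which they close (so a half turn about z gives the same grasp; the last joint's range is limited). The gripper opens to 94 mm and grips with 3 to 60 N. Pads are 16 mm wide; open, the fingers measure 119 mm over their backs; the gripper's body (75 mm by 177 mm) begins 78 mm behind the grasp point.
Start: joints at [-85.949, 14.043, 89.255, -0, 76.702, -9.975], TCP at [0.158, -0.631, 0.205] pointing down, gripper open.
Joint ranges: [-179.41, 179.41], [-58.25, 129.5], [7.25, 145.43], [-54.29, 234.29], [11.92, 165.04], [-157.13, 157.13]. Speed limits (degrees/s): [147.25, 147.25, 180, 180, 180, 180].

## Interface

Orientations are given as a 3x3 rotation matrix whose columns are the frame's x, y, z axes.
In Python, from station import telemetry, snapshot, camera_info, ticket, find_in, trace, landmark_of, arm gives the robot as it stands. The module is installed in compiled form; this text tells all that it offers.
- The arm moves only by the tool jog_arm, never from a script. Its argument "commands" is a list of rows, each a list of 7 numbers: the opening, from 0 (shut) to 1 (fully open), then the shift along the world's x, y, z normalised to -1 to 1, where 1 is 300 mm, then the turn, a rotation vector about the world's x, y, z normalised to -1 to 1, where 1 is 90 degrees. A call has 1 to 12 rows; each row shifts and turns the commanded pose from where the row before left it; what a row does not reach is not made up. A row lasts 1/8 s, in which the tool goes at most 62.5 mm and 10.7 degrees, less where a joint would pass 70% of its speed; a pose out of reach is approached as far as the arm can. A call with a number of a shift or a turn outside -1 to 1 is refused whole. A call with a gripper value outside its range is refused whole. The fingers move at their own pace and stop on an object; the grip force is fixed at half the most. Time passes only in rows, so rows that do not move let the fingers close. It gives the time, the measured TCP pose, the force, the opening and the grip force at its end, in the units of the state.
- telemetry.state(): the state, without advancing time (a new reading comes with each control period).
- snapshot(name): name is "side" or "top" or "wrist"; returns the picture (384x512x3 uint8, blue, green, red); there is no depth.
- camera_info(name): a dict with "K" (3x3 intrinsics, pixels), "dist" ([k1, k2, p1, p2, k3] as OpenCV has them; the pictures are not rectified), "R" (3x3) and "t" (3): a world point X has camera coordinates R X + t. Camera axes: x right, y down, z forward; pixel columns grow to the right and rows downward; lengths in m; the calibration is good to about 2 mm. A picture is of the moment at which its call begins: read the wrist's pose just before it. camera_info takes no time and is no camera call; for the wrist camera it gives the pose at the moment of the call.
- ticket.finish_job(): hands the job in; it is judged then, once.
Trained networks look in the newest picture that a camera, given by its name, has taken for a name from the list of things; names that differ only in an ending like _2 or _b are one class to them, and where a whole thing is asked for, a point or a joint stands for the part that bears it (a point fixed in the world has none). Each returns a list of dicts, best first, with "confidence" (0 to 1); they miss things now and then, are a little off and sometimes report something else, mostly with a low value. They report only what shows in the picture. A call takes as long as a camera call. They do not tell look-alikes from the thing itself.
- find_in(label, camera): "xyz" ([x, y, z] in m, in world coordinates, good to about 4 mm: the middle of the surface that is visible of it).
- trace(label, camera): "mask" (384x512 bool, what is visible of it).
- landmark_of(label, camera): "xyz" ([x, y, z] in m, in world coordinates, good to about 4 mm: a listed point, or the origin of a listed thing).
The state is a dict: "clock": time; "q": joint angles; "dq": joint speeds; "joint_efforts": joint torques, N m; "eef_pos": TCP position; "tool_rot": TCP orientation; "wrist_force": force on the tool from outside, world axes, zero at the start; "torque": the same for the moment, N m; "opening": opening from 0.0 (shut) to 1.0 (fully open); "grasp_force": force on a finger pad.
Only numpy, scipy, OpenCV 4.12 (cv2) and the standard library are available. Lean on these libraries where they do the work, as an engineer would, in place of code of your own. Each camera call takes 0.05 s, during which the arm holds its last target. There are 200 camera calls.

## Working session

There is one attempt and no reset: what is moved stays moved. The work goes in short steps, Python scripts to look and compute and a tool call to move; the robot and the scene stay as the last step left them, time stands still between calls to the robot, and variables do not carry over. Pictures are saved under pics/ and viewed, at most 10 in all, crops included, and the job is handed in when it is done.

Besides the shell and the picture viewer there is one more tool, called after "Emit:" by a JSON object that holds its "fn" and its "kwargs". jog_arm: Moves the arm, as the interface text tells. Scaled input: -1 to 1 covers 300 mm each way for a shift and 90 degrees each way for a turn. Its arguments: {"type":"object","properties":{"commands":{"type":"array"}},"required":["commands"]}

```bash
mkdir -p pics; python3 - <<'E'
from station import *
import cv2
for c in ["top","side"]:
    cv2.imwrite(f"pics/{c}0.png",snapshot(c))
    for l in ["left_bottle","middle_bottle","right_bottle","tray","amber_bottle","white_bottle"]:
        print(c,l,[(round(d["confidence"],2),[round(float(v),3) for v in d["xyz"]]) for d in landmark_of(l,c)[:4]])
s=telemetry.state();print(s["clock"],s["eef_pos"],s["tool_rot"],arm.pinch_z,s["wrist_force"])
E
```

```text
top left_bottle [(0.93, [0.49, 0.318, -0.001]), (0.46, [0.489, 0.324, 0.047])]
top middle_bottle [(0.56, [0.443, 0.143, -0.002])]
top right_bottle [(0.9, [0.567, 0.001, 0.005]), (0.89, [0.499, -0.09, -0.002]), (0.84, [0.492, 0.027, 0.002]), (0.65, [0.425, -0.039, -0.004])]
top tray [(0.9, [0.67, 0.099, 0.001])]
top amber_bottle [(0.58, [0.636, -0.101, -0.003])]
top white_bottle [(0.59, [0.657, 0.33, 0.002])]
side left_bottle []
side middle_bottle [(0.64, [0.445, 0.143, -0.002])]
side right_bottle [(0.98, [0.491, 0.023, 0.001]), (0.93, [0.424, -0.037, 0.004]), (0.56, [0.567, -0.003, -0.003]), (0.51, [0.501, -0.094, 0.001])]
side tray [(0.58, [0.67, 0.101, 0.003])]
side amber_bottle [(0.9, [0.638, -0.104, 0.001])]
side white_bottle [(0.8, [0.651, 0.334, -0.004])]
0.7 [ 0.15753505 -0.63063977  0.205484  ] [[ 9.70182264e-01  2.42376513e-01 -2.01370877e-05]
 [ 2.42376512e-01 -9.70182264e-01 -3.42915284e-05]
 [-2.78481064e-05  2.83882756e-05 -9.99999999e-01]] 0.0188 [-0.76910291  0.29337961 -0.26585843]
```

View pics/top0.png

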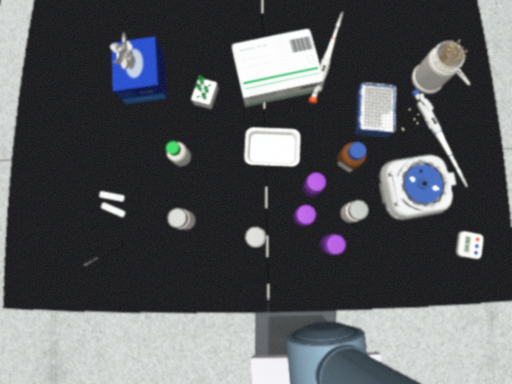

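View pics/side0.png

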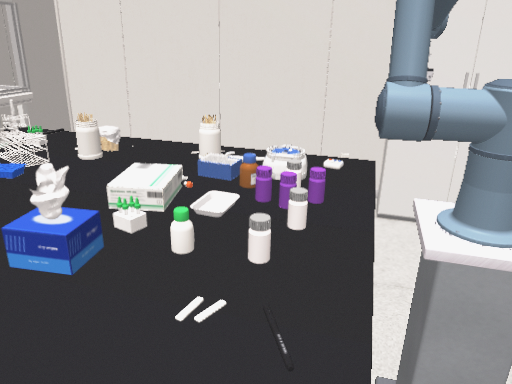

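```bash
python3 - <<'E'
from station import *
import cv2,numpy as np
for c in ["top","side"]:
    i=camera_info(c);K,D,R,t=[np.array(i[k]) for k in("K","dist","R","t")]
    P=np.array([[.49,.32,.094],[.444,.143,.094],[.567,0,.094],[.5,-.092,.094],[.492,.025,.094],[.425,-.038,.094],[.67,.1,.02]])
    print(c,cv2.projectPoints(P,cv2.Rodrigues(R)[0],t,K,D)[0].reshape(-1,2).round().tolist())
E
```

```text
top [[176.0, 218.0], [254.0, 237.0], [316.0, 181.0], [358.0, 209.0], [306.0, 214.0], [335.0, 244.0], [271.0, 147.0]]
side [[260.0, 217.0], [299.0, 190.0], [264.0, 167.0], [294.0, 161.0], [289.0, 173.0], [317.0, 169.0], [216.0, 200.0]]
```

The white bottles' caps are at top-view pixels (180,218), (254,237) and (355,211). That puts them at about (0.490,0.320), (0.444,0.143) and (0.500,-0.092). The three purple look-alikes are at (316,182), (306,215) and (334,244). The tray is at (272,147) with its long side along y. I'll start with the right bottle.

Emit:
{"fn": "jog_arm", "kwargs": {"commands": [[1, 0.095, 0.15, 0, 0, 0, -0.013], [1, 0.095, 0.15, 0, 0, 0, -0.013], [1, 0.095, 0.15, 0, 0, 0, -0.013], [1, 0.095, 0.15, 0, 0, 0, -0.013], [1, 0.095, 0.15, 0, 0, 0, -0.013], [1, 0.095, 0.15, 0, 0, 0, -0.013], [1, 0.095, 0.15, 0, 0, 0, -0.013], [1, 0.095, 0.15, 0, 0, 0, -0.013], [1, 0.095, 0.15, 0, 0, 0, -0.013], [1, 0.095, 0.15, 0, 0, 0, -0.013], [1, 0.095, 0.15, 0, 0, 0, -0.013], [1, 0.095, 0.15, 0, 0, 0, -0.013]]}}

```text
clock: 2.2
eef_pos: [0.5004, -0.089, 0.2058]
tool_rot: [[1.0, -0.001, 0.001], [-0.001, -1.0, -0.0], [0.001, 0.0, -1.0]]
wrist_force: [0.9, -1.1, 0.3]
opening: 1.0
grasp_force: 0.0
```

Emit:
{"fn": "jog_arm", "kwargs": {"commands": [[1, 0, 0, 0, 0, 0, 0], [1, 0, 0, 0, 0, 0, 0]]}}

```text
clock: 2.45
eef_pos: [0.4994, -0.0908, 0.2054]
tool_rot: [[1.0, 0.0, -0.0], [0.0, -1.0, -0.0], [-0.0, 0.0, -1.0]]
wrist_force: [-1.0, -0.2, -0.5]
opening: 1.001
grasp_force: 0.0
```

```bash
cat >look.py <<'E'
from station import *
import cv2,sys
s=telemetry.state();print(s["clock"],s["eef_pos"].round(4) if hasattr(s["eef_pos"],"round") else s["eef_pos"],s["tool_rot"],s["wrist_force"],s["opening"],s["grasp_force"])
cv2.imwrite(f"pics/{sys.argv[1]}.png",snapshot("wrist"))
for l in sys.argv[2:]:
    print(l,[(round(d["confidence"],2),[round(float(v),3) for v in d["xyz"]]) for d in landmark_of(l,"wrist")[:5]])
E
python3 look.py w1 right_bottle
```

```text
2.45 [ 0.4994 -0.0908  0.2054] [[ 9.99999956e-01  2.07038380e-04 -2.13731409e-04]
 [ 2.06978450e-04 -9.99999939e-01 -2.80381164e-04]
 [-2.13789445e-04  2.80336913e-04 -9.99999938e-01]] [-0.99382819 -0.23376009 -0.50239164] 1.0013578878824179 0.0
right_bottle [(0.97, [0.566, 0.0, -0.003]), (0.9, [0.493, 0.024, 0.002]), (0.72, [0.423, -0.041, -0.002]), (0.67, [0.499, -0.095, -0.003])]
```

Emit:
{"fn": "jog_arm", "kwargs": {"commands": [[1, 0, -0.007, -0.1, 0, 0, 0], [1, 0, 0, -0.1, 0, 0, 0], [1, 0, 0, -0.1, 0, 0, 0], [1, 0, 0, -0.1, 0, 0, 0], [1, 0, 0, -0.1, 0, 0, 0], [1, 0, 0, -0.06, 0, 0, 0], [1, 0, 0, -0.03, 0, 0, 0], [1, 0, 0, 0, 0, 0, 0]]}}

```text
clock: 3.55
eef_pos: [0.4996, -0.0931, 0.0285]
tool_rot: [[1.0, -0.001, -0.0], [-0.001, -1.0, 0.0], [-0.0, -0.0, -1.0]]
wrist_force: [0.2, 0.2, -0.4]
opening: 0.998
grasp_force: 0.0
```

Emit:
{"fn": "jog_arm", "kwargs": {"commands": [[0, 0, 0, 0, 0, 0, 0], [0, 0, 0, 0, 0, 0, 0], [0, 0, 0, 0, 0, 0, 0], [0, 0, 0, 0, 0, 0, 0], [0, 0, 0, 0, 0, 0, 0], [0, 0, 0, 0, 0, 0, 0], [0, 0, 0, 0, 0, 0, 0], [0, 0, 0, 0, 0, 0, 0]]}}

```text
clock: 4.55
eef_pos: [0.4996, -0.0928, 0.0285]
tool_rot: [[1.0, -0.0, 0.0], [-0.0, -1.0, -0.0], [0.0, 0.0, -1.0]]
wrist_force: [-0.8, -0.9, 0.8]
opening: 0.483
grasp_force: 30.0
```

Emit:
{"fn": "jog_arm", "kwargs": {"commands": [[0, 0, 0, 0.02, 0, 0, 0], [0, 0, 0, 0.03, 0, 0, 0], [0, 0, 0, 0.02, 0, 0, 0], [0, 0, 0, 0, 0, 0, 0], [0, 0, 0, 0, 0, 0, 0], [0, 0, 0, 0, 0, 0, 0]]}}

```text
clock: 5.3
eef_pos: [0.4993, -0.0926, 0.0492]
tool_rot: [[1.0, -0.0, -0.001], [-0.0, -1.0, 0.0], [-0.001, -0.0, -1.0]]
wrist_force: [-0.2, -0.2, -0.9]
opening: 0.484
grasp_force: 30.0
```

Emit:
{"fn": "jog_arm", "kwargs": {"commands": [[0, 0, 0, 0, 0, 0, 0]]}}

```text
clock: 5.42
eef_pos: [0.4994, -0.0927, 0.0492]
tool_rot: [[1.0, -0.0, -0.0], [-0.0, -1.0, 0.0], [-0.0, -0.0, -1.0]]
wrist_force: [-0.2, 0.2, -1.5]
opening: 0.48
grasp_force: 30.0
```

Emit:
{"fn": "jog_arm", "kwargs": {"commands": [[0, 0, 0, 0, 0, 0, 0]]}}

```text
clock: 5.55
eef_pos: [0.4994, -0.0927, 0.0493]
tool_rot: [[1.0, -0.0, -0.0], [-0.0, -1.0, 0.0], [-0.0, -0.0, -1.0]]
wrist_force: [0.3, 0.1, -1.1]
opening: 0.482
grasp_force: 30.0
```

About -1.2 N, so the right bottle is empty. I'll put it back and go to the middle one.

Emit:
{"fn": "jog_arm", "kwargs": {"commands": [[0, 0, 0, -0.03, 0, 0, 0], [0, 0, 0, -0.03, 0, 0, 0], [0, 0, 0, -0.01, 0, 0, 0], [0, 0, 0, 0, 0, 0, 0], [0, 0, 0, 0, 0, 0, 0], [1, 0, 0, 0, 0, 0, 0], [1, 0, 0, 0, 0, 0, 0], [1, 0, 0, 0, 0, 0, 0], [1, 0, 0, 0, 0, 0, 0], [1, 0, 0, 0, 0, 0, 0], [1, 0, 0, 0, 0, 0, 0]]}}

```text
clock: 6.92
eef_pos: [0.4996, -0.0928, 0.0285]
tool_rot: [[1.0, -0.0, 0.0], [-0.0, -1.0, -0.0], [0.0, 0.0, -1.0]]
wrist_force: [0.2, 0.9, -0.5]
opening: 1.0
grasp_force: 0.0
```

Emit:
{"fn": "jog_arm", "kwargs": {"commands": [[1, 0, 0, 0.03, 0, 0, 0], [1, 0, 0, 0.11, 0, 0, 0], [1, 0, 0, 0.15, 0, 0, 0], [1, 0, 0, 0.15, 0, 0, 0], [1, 0, 0, 0.13, 0, 0, 0], [1, 0, 0, 0, 0, 0, 0], [1, -0.037, 0.157, 0, 0, 0, 0], [1, -0.037, 0.157, 0, 0, 0, 0], [1, -0.037, 0.157, 0, 0, 0, 0], [1, -0.037, 0.157, 0, 0, 0, 0], [1, -0.037, 0.158, 0, 0, 0, 0], [1, 0, 0, 0, 0, 0, 0]]}}

```text
clock: 8.43
eef_pos: [0.4424, 0.1452, 0.1983]
tool_rot: [[1.0, 0.005, -0.002], [0.005, -1.0, 0.0], [-0.002, -0.0, -1.0]]
wrist_force: [-0.1, -0.3, -0.1]
opening: 0.998
grasp_force: 0.0
```

```bash
python3 look.py w2 middle_bottle right_bottle
```

```text
8.425 [0.4424 0.1452 0.1983] [[ 9.99986964e-01  4.62903903e-03 -2.15476588e-03]
 [ 4.62914686e-03 -9.99989284e-01  4.50607205e-05]
 [-2.15453421e-03 -5.50348608e-05 -9.99997677e-01]] [-0.07162136 -0.28346225 -0.14892206] 0.9982424341549707 0.0
middle_bottle [(0.55, [0.444, 0.142, -0.004])]
right_bottle [(0.86, [0.567, -0.001, -0.002]), (0.84, [0.499, -0.091, -0.002]), (0.84, [0.426, -0.041, 0.0]), (0.56, [0.494, 0.025, -0.0])]
```

Emit:
{"fn": "jog_arm", "kwargs": {"commands": [[1, 0, 0, -0.1, 0, 0, 0], [1, 0, 0, -0.1, 0, 0, 0], [1, 0, 0, -0.1, 0, 0, 0], [1, 0, 0, -0.1, 0, 0, 0], [1, 0, 0, -0.1, 0, 0, 0], [1, 0, 0, -0.05, 0, 0, 0], [1, 0, 0, -0.02, 0, 0, 0], [1, 0, 0, 0, 0, 0, 0]]}}

```text
clock: 9.57
eef_pos: [0.4446, 0.1428, 0.0289]
tool_rot: [[1.0, -0.001, 0.001], [-0.001, -1.0, 0.0], [0.001, -0.0, -1.0]]
wrist_force: [0.4, -0.0, -1.0]
opening: 1.002
grasp_force: 0.0
```

Emit:
{"fn": "jog_arm", "kwargs": {"commands": [[0, 0, 0, 0, 0, 0, 0], [0, 0, 0, 0, 0, 0, 0], [0, 0, 0, 0, 0, 0, 0], [0, 0, 0, 0, 0, 0, 0], [0, 0, 0, 0, 0, 0, 0], [0, 0, 0, 0, 0, 0, 0], [0, 0, 0, 0, 0, 0, 0], [0, 0, 0, 0, 0, 0, 0]]}}

```text
clock: 10.58
eef_pos: [0.444, 0.143, 0.0285]
tool_rot: [[1.0, -0.0, -0.0], [-0.0, -1.0, -0.0], [-0.0, 0.0, -1.0]]
wrist_force: [-1.4, -1.1, 1.3]
opening: 0.478
grasp_force: 30.0
```

Emit:
{"fn": "jog_arm", "kwargs": {"commands": [[0, 0, 0, 0.02, 0, 0, 0], [0, 0, 0, 0.03, 0, 0, 0], [0, 0, 0, 0.02, 0, 0, 0], [0, 0, 0, 0, 0, 0, 0], [0, 0, 0, 0, 0, 0, 0], [0, 0, 0, 0, 0, 0, 0]]}}

```text
clock: 11.32
eef_pos: [0.4438, 0.1431, 0.0492]
tool_rot: [[1.0, -0.0, -0.001], [-0.0, -1.0, -0.0], [-0.001, 0.0, -1.0]]
wrist_force: [0.3, -0.4, -1.4]
opening: 0.478
grasp_force: 30.0
```

Emit:
{"fn": "jog_arm", "kwargs": {"commands": [[0, 0, 0, 0, 0, 0, 0]]}}

```text
clock: 11.45
eef_pos: [0.4439, 0.143, 0.0492]
tool_rot: [[1.0, -0.0, -0.0], [-0.0, -1.0, 0.0], [-0.0, -0.0, -1.0]]
wrist_force: [-0.3, -0.6, -0.5]
opening: 0.477
grasp_force: 30.0
```

The middle bottle is empty too, so I'll put it back and go to the left one.

Emit:
{"fn": "jog_arm", "kwargs": {"commands": [[0, 0, 0, -0.03, 0, 0, 0], [0, 0, 0, -0.03, 0, 0, 0], [0, 0, 0, -0.01, 0, 0, 0], [0, 0, 0, 0, 0, 0, 0], [0, 0, 0, 0, 0, 0, 0], [1, 0, 0, 0, 0, 0, 0], [1, 0, 0, 0, 0, 0, 0], [1, 0, 0, 0, 0, 0, 0], [1, 0, 0, 0, 0, 0, 0], [1, 0, 0, 0, 0, 0, 0], [1, 0, 0, 0, 0, 0, 0]]}}

```text
clock: 12.82
eef_pos: [0.444, 0.1431, 0.0284]
tool_rot: [[1.0, -0.0, -0.0], [-0.0, -1.0, -0.0], [-0.0, 0.0, -1.0]]
wrist_force: [0.9, 1.1, 0.3]
opening: 0.999
grasp_force: 0.0
```

Emit:
{"fn": "jog_arm", "kwargs": {"commands": [[1, 0, 0, 0.03, 0, 0, 0], [1, 0, 0, 0.11, 0, 0, 0], [1, 0, 0, 0.15, 0, 0, 0], [1, 0, 0, 0.15, 0, 0, 0], [1, 0, 0, 0.13, 0, 0, 0], [1, 0, 0, 0, 0, 0, 0], [1, 0.038, 0.147, 0, 0, 0, 0], [1, 0.038, 0.147, 0, 0, 0, 0], [1, 0.038, 0.147, 0, 0, 0, 0], [1, 0.038, 0.147, 0, 0, 0, 0], [1, 0, 0, 0, 0, 0, 0]]}}

```text
clock: 14.2
eef_pos: [0.4889, 0.3211, 0.1978]
tool_rot: [[1.0, 0.003, -0.003], [0.003, -1.0, -0.001], [-0.003, 0.001, -1.0]]
wrist_force: [-0.6, 0.0, 0.4]
opening: 1.003
grasp_force: 0.0
```

```bash
python3 look.py w3 left_bottle tray
```

```text
14.2 [0.4889 0.3211 0.1978] [[ 9.99992665e-01  2.89680453e-03 -2.50569008e-03]
 [ 2.89452410e-03 -9.99995394e-01 -9.13248389e-04]
 [-2.50832404e-03  9.05988909e-04 -9.99996444e-01]] [-0.59906312  0.01892513  0.44101483] 1.0031978597842335 0.0
left_bottle [(0.78, [0.487, 0.316, -0.001])]
tray [(0.93, [0.671, 0.092, 0.002])]
```

Emit:
{"fn": "jog_arm", "kwargs": {"commands": [[1, -0.005, -0.003, -0.1, 0, 0, 0], [1, 0, 0, -0.1, 0, 0, 0], [1, 0, 0, -0.1, 0, 0, 0], [1, 0, 0, -0.1, 0, 0, 0], [1, 0, 0, -0.1, 0, 0, 0], [1, 0, 0, -0.05, 0, 0, 0], [1, 0, 0, -0.02, 0, 0, 0], [1, 0, 0, 0, 0, 0, 0]]}}

```text
clock: 15.35
eef_pos: [0.4886, 0.3185, 0.029]
tool_rot: [[1.0, -0.001, 0.001], [-0.001, -1.0, 0.0], [0.001, -0.0, -1.0]]
wrist_force: [0.8, 0.7, -0.3]
opening: 0.998
grasp_force: 0.0
```

Emit:
{"fn": "jog_arm", "kwargs": {"commands": [[0, 0, 0, 0, 0, 0, 0], [0, 0, 0, 0, 0, 0, 0], [0, 0, 0, 0, 0, 0, 0], [0, 0, 0, 0, 0, 0, 0], [0, 0, 0, 0, 0, 0, 0], [0, 0, 0, 0, 0, 0, 0], [0, 0, 0, 0, 0, 0, 0], [0, 0, 0, 0, 0, 0, 0]]}}

```text
clock: 16.35
eef_pos: [0.4882, 0.3183, 0.0285]
tool_rot: [[1.0, -0.0, -0.0], [-0.0, -1.0, -0.0], [-0.0, 0.0, -1.0]]
wrist_force: [-0.7, -2.3, 1.3]
opening: 0.48
grasp_force: 30.0
```

Emit:
{"fn": "jog_arm", "kwargs": {"commands": [[0, 0, 0, 0.02, 0, 0, 0], [0, 0, 0, 0.03, 0, 0, 0], [0, 0, 0, 0.02, 0, 0, 0], [0, 0, 0, 0, 0, 0, 0], [0, 0, 0, 0, 0, 0, 0], [0, 0, 0, 0, 0, 0, 0]]}}

```text
clock: 17.1
eef_pos: [0.4878, 0.3184, 0.0491]
tool_rot: [[1.0, -0.0, -0.001], [-0.0, -1.0, -0.0], [-0.001, 0.0, -1.0]]
wrist_force: [-0.4, -0.1, -4.9]
opening: 0.483
grasp_force: 30.0
```

Emit:
{"fn": "jog_arm", "kwargs": {"commands": [[0, 0, 0, 0, 0, 0, 0]]}}

```text
clock: 17.23
eef_pos: [0.488, 0.3185, 0.0492]
tool_rot: [[1.0, -0.0, -0.0], [-0.0, -1.0, -0.0], [-0.0, 0.0, -1.0]]
wrist_force: [-1.1, 0.0, -4.9]
opening: 0.483
grasp_force: 30.0
```

-4.9 N: this is the heavy bottle. I'll lift it and carry it to the tray.

Emit:
{"fn": "jog_arm", "kwargs": {"commands": [[0, 0, 0, 0.05, 0, 0, 0], [0, 0, 0, 0.1, 0, 0, 0], [0, 0, 0, 0.1, 0, 0, 0], [0, 0, 0, 0.05, 0, 0, 0], [0, 0.038, -0.046, 0, 0, 0, 0], [0, 0.076, -0.092, 0, 0, 0, 0], [0, 0.095, -0.115, 0, 0, 0, 0], [0, 0.095, -0.115, 0, 0, 0, 0], [0, 0.095, -0.115, 0, 0, 0, 0], [0, 0.095, -0.115, 0, 0, 0, 0], [0, 0.076, -0.092, 0, 0, 0, 0], [0, 0.038, -0.046, 0, 0, 0, 0]]}}

```text
clock: 18.73
eef_pos: [0.6707, 0.0951, 0.1375]
tool_rot: [[1.0, -0.003, -0.003], [-0.003, -1.0, -0.0], [-0.003, 0.0, -1.0]]
wrist_force: [-0.3, -0.1, -4.8]
opening: 0.481
grasp_force: 30.0
```

Emit:
{"fn": "jog_arm", "kwargs": {"commands": [[0, 0, 0, 0, 0, 0, 0], [0, 0, 0, 0, 0, 0, 0], [0, 0, 0, 0, 0, 0, 0]]}}

```text
clock: 19.1
eef_pos: [0.6698, 0.099, 0.1394]
tool_rot: [[1.0, 0.001, -0.001], [0.001, -1.0, 0.0], [-0.001, -0.0, -1.0]]
wrist_force: [-0.2, -0.2, -4.9]
opening: 0.484
grasp_force: 30.0
```

```bash
python3 look.py w4 tray left_bottle; python3 - <<'E'
from station import *
import cv2
cv2.imwrite("pics/side4.png",snapshot("side"))
print([d["xyz"] for d in landmark_of("tray","side")],[d["xyz"] for d in landmark_of("left_bottle","side")])
E
```

```text
19.1 [0.6698 0.099  0.1394] [[ 9.99999090e-01  1.25156767e-03 -5.03126094e-04]
 [ 1.25168082e-03 -9.99999191e-01  2.24654840e-04]
 [-5.02844516e-04 -2.25284389e-04 -9.99999848e-01]] [-0.21047436 -0.16974212 -4.89612518] 0.48379076363627105 29.995341849862598
tray [(0.76, [0.673, 0.093, 0.001])]
left_bottle [(0.83, [0.67, 0.096, 0.11])]
[[0.6723, 0.0964, 0.0018]] [[0.6706, 0.0998, 0.1087]]
```

View pics/side4.png

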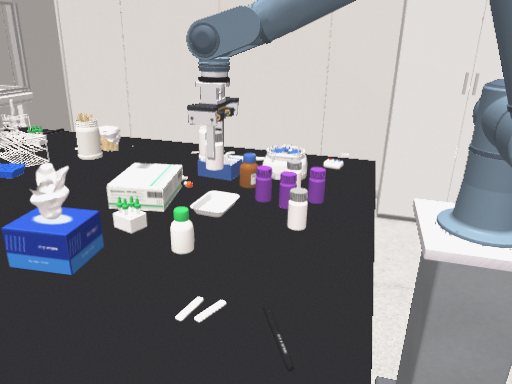

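The side view shows the bottle upright in the gripper at (205,140), above the tray at (215,205). It is centred over the tray to within a few mm. Now I'll lower it.

Emit:
{"fn": "jog_arm", "kwargs": {"commands": [[0, 0.004, -0.008, -0.05, 0, 0, 0], [0, 0, 0, -0.1, 0, 0, 0], [0, 0, 0, -0.1, 0, 0, 0], [0, 0, 0, -0.06, 0, 0, 0], [0, 0, 0, -0.03, 0, 0, 0], [0, 0, 0, -0.01, 0, 0, 0], [0, 0, 0, -0.004, 0, 0, 0], [0, 0, 0, -0.004, 0, 0, 0], [0, 0, 0, 0, 0, 0, 0], [0, 0, 0, 0, 0, 0, 0]]}}

```text
clock: 20.65
eef_pos: [0.6719, 0.0954, 0.0324]
tool_rot: [[1.0, -0.0, 0.001], [-0.0, -1.0, -0.0], [0.001, 0.0, -1.0]]
wrist_force: [0.5, -0.0, -5.4]
opening: 0.48
grasp_force: 30.0
```

Emit:
{"fn": "jog_arm", "kwargs": {"commands": [[0, 0, 0, -0.003, 0, 0, 0], [0, 0, 0, 0, 0, 0, 0], [0, 0, 0, 0, 0, 0, 0]]}}

```text
clock: 21.02
eef_pos: [0.6717, 0.0954, 0.0311]
tool_rot: [[1.0, -0.0, -0.0], [-0.0, -1.0, -0.0], [-0.0, 0.0, -1.0]]
wrist_force: [0.0, -0.6, -4.6]
opening: 0.481
grasp_force: 30.0
```

Emit:
{"fn": "jog_arm", "kwargs": {"commands": [[0, 0, 0, -0.003, 0, 0, 0], [0, 0, 0, 0, 0, 0, 0], [0, 0, 0, 0, 0, 0, 0]]}}

```text
clock: 21.4
eef_pos: [0.6719, 0.0954, 0.0309]
tool_rot: [[1.0, -0.0, 0.0], [-0.0, -1.0, -0.0], [0.0, 0.0, -1.0]]
wrist_force: [-3.0, -0.8, 0.2]
opening: 0.481
grasp_force: 30.0
```

The weight is now on the tray, so I'll release and retreat.

Emit:
{"fn": "jog_arm", "kwargs": {"commands": [[1, 0, 0, 0, 0, 0, 0], [1, 0, 0, 0, 0, 0, 0], [1, 0, 0, 0, 0, 0, 0], [1, 0, 0, 0, 0, 0, 0], [1, 0, 0, 0, 0, 0, 0], [1, 0, 0, 0, 0, 0, 0], [1, 0, 0, 0.05, 0, 0, 0], [1, 0, 0, 0.1, 0, 0, 0], [1, 0, 0, 0.15, 0, 0, 0], [1, 0, 0, 0.15, 0, 0, 0], [1, 0, 0, 0.15, 0, 0, 0], [1, 0, 0, 0.15, 0, 0, 0]]}}

```text
clock: 22.9
eef_pos: [0.6717, 0.0954, 0.2582]
tool_rot: [[1.0, -0.0, 0.002], [-0.0, -1.0, -0.0], [0.002, 0.0, -1.0]]
wrist_force: [0.8, -0.9, 0.3]
opening: 0.999
grasp_force: 0.0
```

Emit:
{"fn": "jog_arm", "kwargs": {"commands": [[1, 0, 0, 0.1, 0, 0, 0], [1, 0, 0, 0, 0, 0, 0], [1, 0, 0, 0, 0, 0, 0], [1, 0, 0, 0, 0, 0, 0], [1, 0, 0, 0, 0, 0, 0], [1, 0, 0, 0, 0, 0, 0]]}}

```text
clock: 23.65
eef_pos: [0.6715, 0.0954, 0.2844]
tool_rot: [[1.0, -0.0, -0.001], [-0.0, -1.0, 0.0], [-0.001, -0.0, -1.0]]
wrist_force: [-0.2, 0.0, -0.5]
opening: 1.005
grasp_force: 0.0
```

```bash
python3 look.py w5; python3 - <<'E'
from station import *
import cv2
cv2.imwrite("pics/side5.png",snapshot("side"))
for l in ["tray","left_bottle","middle_bottle","right_bottle"]: print(l,[d["xyz"] for d in landmark_of(l,"side")])
E
```

```text
23.65 [0.6715 0.0954 0.2844] [[ 9.99999220e-01 -2.22092318e-04 -1.22918214e-03]
 [-2.22065183e-04 -9.99999975e-01  2.22118176e-05]
 [-1.22918705e-03 -2.19388417e-05 -9.99999244e-01]] [-0.18854831  0.00466895 -0.53362355] 1.0046048643619638 0.0
tray [[0.6727, 0.0971, 0.0004]]
left_bottle [[0.6705, 0.0948, -0.0031]]
middle_bottle [[0.4413, 0.1444, -0.0007]]
right_bottle [[0.4246, -0.04, 0.0027], [0.5673, -0.0035, -0.0011], [0.4915, 0.0242, 0.0001], [0.4968, -0.0905, 0.0428], [0.4975, -0.0921, 0.0021]]
```

View pics/side5.png

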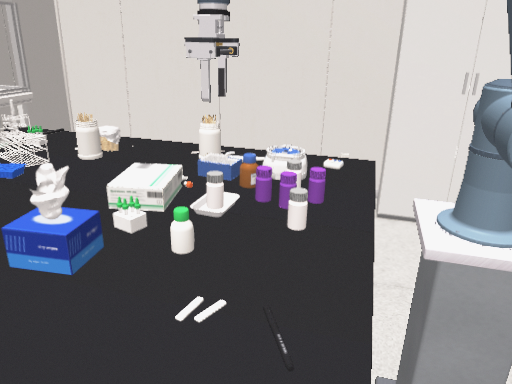

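The bottle stands upright in the tray at (215,190). The middle bottle stands at (298,210), the right one is partly hidden at (294,170), and the gripper is clear. I'll hand the job in.

```bash
python3 -c "
from station import ticket
print(ticket.finish_job())"
```

```text
the job is handed in; nothing more can be done
None
```

The left bottle was the heavy one (about 4.9 N at the wrist, against about 1 N for the other two); it now stands upright in the middle of the tray, both empties are back on the bench, and the job is handed in with no verdict returned.

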